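# Load the battery charging case, close it and set its lever

### The job

Lift the lid of the charging case gently all the way back onto its open stop, then lay every battery pack on the desk flat, contacts down, in a pocket of its own. When all are in, lower the lid gently until it is fully shut, holding it on the way rather than letting it drop, and only then set the charge lever upright at the middle mark. Leave the mug and the stapler where they are.

Things in the scene. Friction and masses are not known exactly. Their poses are not given: they have to be found in the camera images.
- charger: white charging case fixed on the desk, 130 (own x) x 266 (own y) x 46 high without lid, walls 4; origin: centre of its underside. -x side faces the robot, +x has the hinge, +y the lever block (100 x 46 x 26 high). Inside, a deck 16 above the desk has four open pockets side by side, 58 apart, each 68 long (own x) x 42 wide (own y), 10 deep
- pocket1 (a point): centre of the floor of pocket 1 of 4, 6 above the desk, 10 below the deck around it; pockets are numbered from the case's own -y side to its +y side
- pocket2 (a point): centre of the floor of pocket 2 of 4, 6 above the desk, 10 below the deck around it; pockets are numbered from the case's own -y side to its +y side
- pocket3 (a point): centre of the floor of pocket 3 of 4, 6 above the desk, 10 below the deck around it; pockets are numbered from the case's own -y side to its +y side
- pocket4 (a point): centre of the floor of pocket 4 of 4, 6 above the desk, 10 below the deck around it; pockets are numbered from the case's own -y side to its +y side
- lid (a joint): angle of the case's lid about the hinge on its far (+x) top edge: 0 = shut on the rim, grows as the near edge is lifted, 1.75 = fully open on its stop, leaning back a little past upright (vertical at 1.57). 130 x 266 x 6, grey frame, clear pane, 0.16 kg; the hinge does not hold it: let go in between, it falls
- lid_hinge (a point): middle of the lid's hinge line (which runs along the case's own y) at the far top edge of the case, 46 above the desk and 65 beyond the case's origin
- lid_bar (a point): middle of the lid's handle, a round steel bar 10 thick and 100 long along the case's own y, on the lid's upper face by its near edge: with the lid shut it is 115 nearer than the hinge and 36 above it (bar centre 30 above the lid's upper face)
- rate_lever (a joint): angle of the charge lever: 0 = leaning fully towards the near side (-x of the case), 0.6 = upright at the middle mark, 1.2 = leaning fully to the far side. Stiff enough to stay where it is left
- lever_pivot (a point): pivot of the charge lever on the block at the case's +y side, 30 above the desk, 158 from the case's origin in own y; the axis runs along own y
- lever_tip (a point): middle of the lever's cross grip, 58 from the pivot: a black round bar 14 thick and 38 long along the case's own y
- pack1: rechargeable battery pack, a dark grey rounded block 58 long (own x) x 32 wide (own y) x 30 high, 0.13 kg; origin at the centre of its underside, lying on the desk with its brass contacts underneath. 2 to 4 such packs are present (absent ones read None); all are alike
- pack2: rechargeable battery pack, a dark grey rounded block 58 long (own x) x 32 wide (own y) x 30 high, 0.13 kg; origin at the centre of its underside, lying on the desk with its brass contacts underneath. 2 to 4 such packs are present (absent ones read None); all are alike
- pack3: rechargeable battery pack, a dark grey rounded block 58 long (own x) x 32 wide (own y) x 30 high, 0.13 kg; origin at the centre of its underside, lying on the desk with its brass contacts underneath. 2 to 4 such packs are present (absent ones read None); all are alike
- pack4: rechargeable battery pack, a dark grey rounded block 58 long (own x) x 32 wide (own y) x 30 high, 0.13 kg; origin at the centre of its underside, lying on the desk with its brass contacts underneath. 2 to 4 such packs are present (absent ones read None); all are alike
- mug: steel mug with a hinged lid, 76 across, 102 high, standing on a wooden coaster 8 thick; origin at the centre of its underside; bystander
- stapler: blue plastic stapler, 125 long (own x) x 34 wide x 52 high; origin at the centre of its underside; bystander

How it is judged:
On the way, in this order (a step that is already met when the one before it is completed fails the run):
1. the lid is fully open on its stop (value of joint lid above 1.66 rad), for 0.3 s.
2. every pack lies flat in a pocket, with the lid still open (z of pack1 in the frame of charger between 0 and 0.0105 m and x of pack1 in the frame of charger between -0.02 and 0.02 m and y of pack1 in the frame of charger between -0.105 and 0.105 m and angle between each of pack1, pack2, pack3, pack4's own z axis and vertical below 0.12 rad and z of pack2 in the frame of charger between 0 and 0.0105 m and x of pack2 in the frame of charger between -0.02 and 0.02 m and y of pack2 in the frame of charger between -0.105 and 0.105 m and z of pack3 in the frame of charger between 0 and 0.0105 m and x of pack3 in the frame of charger between -0.02 and 0.02 m and y of pack3 in the frame of charger between -0.105 and 0.105 m and z of pack4 in the frame of charger between 0 and 0.0105 m and x of pack4 in the frame of charger between -0.02 and 0.02 m and y of pack4 in the frame of charger between -0.105 and 0.105 m and value of joint lid above 1 rad), for 0.2 s.
3. the lid is fully shut, with the lever still away from upright (value of joint lid below 0.035 rad and value of joint rate_lever below 0.42 rad), for 0.3 s.
4. the charge lever is upright (value of joint rate_lever between 0.48 and 0.72 rad), for 0.3 s.
At the end, for the whole second after the job is handed in: every pack present lies flat (within 0.12 rad) and at rest on the floor of a pocket, the lid is shut (below 0.035 rad), the lever is upright (0.6 within 0.12 rad), and mug and stapler are within 40 mm of where they were (all of step 4 and z of pack1 in the frame of charger between 0 and 0.0105 m and x of pack1 in the frame of charger between -0.02 and 0.02 m and y of pack1 in the frame of charger between -0.105 and 0.105 m and angle between each of pack1, pack2, pack3, pack4's own z axis and vertical below 0.12 rad and z of pack2 in the frame of charger between 0 and 0.0105 m and x of pack2 in the frame of charger between -0.02 and 0.02 m and y of pack2 in the frame of charger between -0.105 and 0.105 m and z of pack3 in the frame of charger between 0 and 0.0105 m and x of pack3 in the frame of charger between -0.02 and 0.02 m and y of pack3 in the frame of charger between -0.105 and 0.105 m and z of pack4 in the frame of charger between 0 and 0.0105 m and x of pack4 in the frame of charger between -0.02 and 0.02 m and y of pack4 in the frame of charger between -0.105 and 0.105 m and value of joint lid below 0.035 rad and linear speed of each of pack1, pack2, pack3, pack4 below 0.03 m/s and distance of each of mug, stapler from where it was at the start of the episode below 0.04 m); the robot touches nothing.
It fails at once if the lid lands on the case at speed (over 1.6 rad/s in the last 0.15 rad) (value of joint lid below 0.15 rad and velocity of joint lid below -1.6 rad/s).
It fails at once if the lid swings into its open stop at speed (over 1.6 rad/s in the last 0.1 rad) (value of joint lid above 1.65 rad and velocity of joint lid above 1.6 rad/s).
It fails at once if the mug is shifted (over 40 mm) or tipped (distance of mug from where it was at the start of the episode above 0.04 m or angle between mug's own z axis and vertical above 0.4 rad).
It fails at once if the stapler is shifted (over 40 mm) (distance of stapler from where it was at the start of the episode above 0.04 m).
Of pack1, pack2, pack3, pack4 only 2 to 4 are there at a start; the rules pass over those that are not, and their reading is None.
At some moment in a run one of pack1, pack2, pack3, pack4 may be knocked a few centimetres aside while the robot is not near it.
It also fails if it takes over 210 s, if anything falls off the work surface, if the arm or the gripper's body presses on something with over 40 N, if the wrist force passes 120 N, or if a joint passes its speed limit or range.

### The arm

A 7-joint arm with a two-finger parallel gripper is mounted at the origin on the work surface. World frame = base frame: x ahead of the robot, y to its left, z up, the work surface at z = 0. Lengths are in m, angles in rad, forces in N, time in s.
With the tool pointing down it reaches from about 0.4 to 0.85 m from the base axis. Payload 4.4 kg.
Tool frame: the origin (TCP) lies midway between the tips of the shut fingers; the grasp point (between the pads) lies 19 mm behind it; z points along the fingers, y is the line along which they close (so a half turn about z gives the same grasp; the last joint's range is limited). The gripper opens to 94 mm and grips with 3 to 60 N. Pads are 16 mm wide; open, the fingers measure 119 mm over their backs; the gripper's body (75 mm by 177 mm) begins 78 mm behind the grasp point.
Start: joints at [-1.377, 0.628, 0.038, 1.517, -0.027, 0.996, -0.02], TCP at [0.167, 0.628, 0.205] pointing down, gripper open.
Joint ranges: [-3.06, 3.06], [-0.37, 2.12], [-1.25, 1.32], [0.18, 2.47], [-1.1, 4.24], [0.23, 1.98], [-2.94, 2.94]. Speed limits (rad/s): [2.57, 2.57, 3.14, 3.14, 3.14, 3.14, 3.14].

### API

Orientations are given as a 3x3 rotation matrix whose columns are the frame's x, y, z axes.
In Python, from plant import bot gives the robot as it stands.
- The arm moves only by the tool jog_arm, never from a script. Its argument "plan" is a list of rows, each a list of 4 numbers: the shift along the tool's x, y, z in m, then the turn about the tool's z in degrees. In form: [[dx, dy, dz, turn], ...]. A call has 1 to 10 rows; each row is the pose to reach, as a shift and turn from the pose commanded when the call began, along the tool's axes at that moment; what a row does not reach only later rows make up. A row lasts 1/12 s, in which the tool goes at most 41.7 mm and 7.16 degrees, less where a joint would pass 70% of its speed; a pose out of reach is approached as far as the arm can. A call with a gripper value outside its range is refused whole. "hand" is the finger opening in m, from 0 to 0.094, set as the call begins (left out, the last holds). The fingers move at their own pace and stop on an object; "grip_force" is the grip in N (left out, the last holds). Time passes only in rows, so rows that repeat a pose let the fingers close. It gives the time, the measured TCP pose, the force, the opening and the grip force at its end, in the units of the state.
- bot.get_obs(): the state, without advancing time (a new reading comes with each control period).
- bot.get_image(name): name is "scene" or "top"; returns a dict with "frame" (384x512x3 uint8, red, green, blue), "K" (3x3 intrinsics, pixels), "R" (3x3) and "t" (3): a world point X has camera coordinates R X + t. Camera axes: x right, y down, z forward; pixel columns grow to the right and rows downward; lengths in m; the calibration is good to about 2 mm. A picture is of the moment at which its call begins. There is no depth.
- bot.finish_job(): hands the job in; it is judged then, once.
Trained networks look in a picture, given as the dict that the camera call returned (one of the last four; its "shot" number tells which), for a name from the list of things; names that differ only in an ending like _2 or _b are one class to them, and where a whole thing is asked for, a point or a joint stands for the part that bears it (a point fixed in the world has none). Each returns a list of dicts, best first, with "score" (0 to 1); they miss things now and then, are a little off and sometimes report something else, mostly with a low value. They report only what shows in the picture. A call takes as long as a camera call.
- bot.find_in(picture, thing): "box" ([left, top, width, height] in pixels, round what is visible of it).
- bot.place_of(picture, thing): "centre" ([column, row] in pixels: a listed point, or the origin of a listed thing).
The state is a dict: "time": time; "joint_positions": joint angles; "dq": joint speeds; "joint_efforts": joint torques, N m; "eef_pos": TCP position; "tool_rot": TCP orientation; "contact_force": force on the tool from outside, world axes, zero at the start; "wrist_torque": the same for the moment, N m; "grip_width": finger opening in m; "grip_force": force on a finger pad.
Only numpy, scipy, OpenCV 4.12 (cv2) and the standard library are available. Lean on these libraries where they do the work, as an engineer would, in place of code of your own. Each camera call takes 0.05 s, during which the arm holds its last target. There are 200 camera calls.

## Working session

There is one attempt and no reset: what is moved stays moved. The work goes in short steps, Python scripts to look and compute and a tool call to move; the robot and the scene stay as the last step left them, time stands still between calls to the robot, and variables do not carry over. Pictures are saved under pics/ and viewed, at most 14 in all, crops included, and the job is handed in when it is done.

Besides the shell and the picture viewer there is one more tool, called after ">>>" as name(argument=value, ...), one argument or row to a line, values as JSON. jog_arm: Moves the arm, as the interface text tells. Its arguments: {"type":"object","properties":{"plan":{"type":"array","items":{"type":"array","items":{"type":"number"}}},"hand":{"type":"number"},"grip_force":{"type":"number"}},"required":["plan"]}

```bash
mkdir -p pics; ls; python3 - <<'E'
from plant import bot
import cv2,numpy as np
o=bot.get_obs();print({k:np.round(v,3).tolist() for k,v in o.items()})
names=['charger','pocket1','pocket2','pocket3','pocket4','lid_hinge','lid_bar','lever_pivot','lever_tip','pack1','mug','stapler']
for n in ['scene','top']:
    im=bot.get_image(n);cv2.imwrite(f'pics/{n}0.png',im['frame'][:,:,::-1])
    print(n,im.keys(),np.round(im['K'],1).tolist(),np.round(im['R'],3).tolist(),np.round(im['t'],3).tolist())
    for k in names:
        print(k,[(np.round(d['centre'],1).tolist(),round(d['score'],2)) for d in bot.place_of(im,k)][:6])
E
```

```text
pics
{'time': 0.0, 'joint_positions': [-1.377, 0.629, 0.038, 1.518, -0.027, 0.996, -0.02], 'dq': [0.0, -0.001, 0.001, 0.001, -0.001, -0.0, -0.001], 'joint_efforts': [0.001, -54.972, 1.143, -18.663, -0.052, 0.024, 0.0], 'eef_pos': [0.167, 0.628, 0.205], 'tool_rot': [[-0.966, 0.257, -0.0], [0.257, 0.966, -0.002], [-0.0, -0.002, -1.0]], 'contact_force': [-0.438, 0.022, 0.832], 'wrist_torque': [0.044, -0.027, -0.07], 'grip_force': 0.0, 'grip_width': 0.094}
scene dict_keys(['frame', 'K', 'R', 't', 'shot']) [[369.6, 0.0, 253.1], [0.0, 369.6, 186.8], [0.0, 0.0, 1.0]] [[-0.741, 0.672, 0.019], [0.381, 0.443, -0.812], [-0.554, -0.594, -0.584]] [0.405, -0.139, 1.22]
charger [([242.8, 215.3], 0.68)]
pocket1 [([248.5, 221.9], 0.86), ([233.6, 209.2], 0.85), ([213.0, 201.3], 0.69), ([266.2, 229.4], 0.55)]
pocket2 [([248.5, 221.9], 0.86), ([233.6, 209.2], 0.85), ([213.0, 201.3], 0.69), ([266.2, 229.4], 0.55)]
pocket3 [([248.5, 221.9], 0.86), ([233.6, 209.2], 0.85), ([213.0, 201.3], 0.69), ([266.2, 229.4], 0.55)]
pocket4 [([248.5, 221.9], 0.86), ([233.6, 209.2], 0.85), ([213.0, 201.3], 0.69), ([266.2
[... 236 characters left out ...]
([365.0, 242.2], 0.73), ([243.5, 217.4], 0.38), ([218.3, 202.2], 0.32)]
mug []
stapler [([141.5, 182.4], 0.88), ([255.1, 180.7], 0.37)]
top dict_keys(['frame', 'K', 'R', 't', 'shot']) [[392.6, 0.0, 259.3], [0.0, 392.6, 194.3], [0.0, 0.0, 1.0]] [[0.068, -0.998, 0.002], [-0.975, -0.067, -0.213], [0.212, 0.012, -0.977]] [-0.037, 0.564, 1.163]
charger [([261.7, 195.6], 0.59)]
pocket1 []
pocket2 []
pocket3 []
pocket4 []
lid_hinge [([180.7, 235.8], 0.71), ([265.7, 173.4], 0.7)]
lid_bar [([265.3, 202.7], 0.79), ([263.3, 197.6], 0.61)]
lever_pivot [([215.6, 195.0], 0.66)]
lever_tip [([215.3, 199.5], 0.62)]
pack1 [([140.0, 217.9], 0.51), ([181.8, 237.1], 0.49)]
mug []
stapler [([354.1, 171.3], 0.71)]
```

View pics/scene0.png

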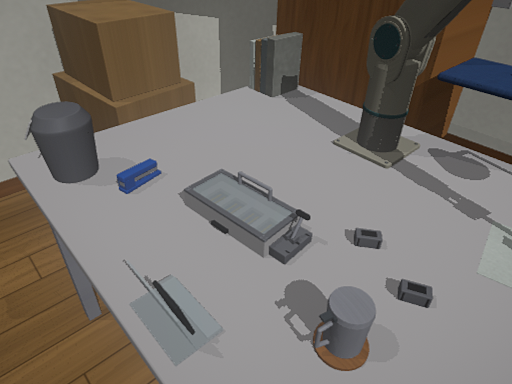

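View pics/top0.png

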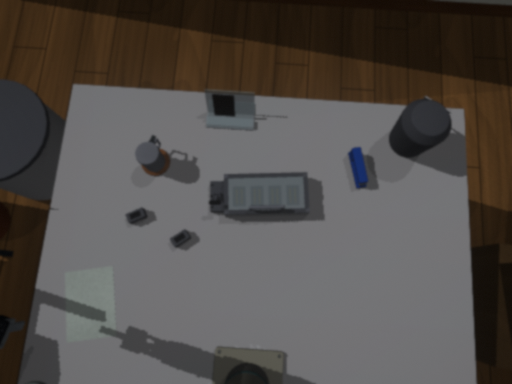

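```bash
cat > h.py <<'E'
import numpy as np,cv2
from scipy.optimize import least_squares
from plant import bot
def pix(im,X):
    c=im['R']@np.asarray(X,float)+im['t'];p=im['K']@c;return p[:2]/p[2]
def ray(im,p):
    d=im['R'].T@np.linalg.inv(im['K'])@[p[0],p[1],1];return -im['R'].T@im['t'],d
def atz(im,p,z):
    o,d=ray(im,p);return o+d*(z-o[2])/d[2]
def tri(a,p,b,q):
    A=[];B=[]
    for im,u in((a,p),(b,q)):
        o,d=ray(im,u);d=d/np.linalg.norm(d);P=np.eye(3)-np.outer(d,d);A.append(P);B.append(P@o)
    X,_,_,_=np.linalg.lstsq(np.vstack(A),np.hstack(B),rcond=None)
    return X,max(np.abs(pix(a,X)-p).max(),np.abs(pix(b,X)-q).max())
def top1(im,n):return [(np.array(d['centre']),d['score']) for d in bot.place_of(im,n)]
E
python3 - <<'E'
from h import *
s=bot.get_image('scene');t=bot.get_image('top')
for n in ['charger','lid_hinge','lid_bar','lever_pivot','lever_tip','pack1','stapler']:
    for p,sc in top1(s,n)[:3]:
        for q,sd in top1(t,n)[:3]:
            X,e=tri(s,p,t,q)
            if e<6: print(n,np.round(X,3),round(e,1),round(sc,2),round(sd,2))
E
```

```text
charger [ 0.573 -0.017 -0.009] 2.8 0.84 0.63
lid_hinge [ 0.641 -0.009  0.048] 2.2 0.59 0.89
lid_bar [ 0.524 -0.028  0.078] 2.8 0.66 0.74
lever_pivot [0.56  0.133 0.016] 0.2 0.64 0.55
lever_tip [0.532 0.139 0.085] 1.1 0.74 0.44
pack1 [ 0.482  0.387 -0.006] 3.5 0.71 0.48
pack1 [0.419 0.246 0.014] 0.2 0.55 0.46
stapler [ 0.688 -0.297  0.006] 1.9 0.55 0.88
```

The scene view shows the case around (245,212), with its lever block at (292,243). Packs are at (368,238) and (415,292), the mug at (348,320) and the stapler at (138,175). The top view shows the case at (265,195), packs at (137,216) and (181,239), the mug at (152,158) and the stapler at (359,167). So there are two packs.

```bash
cat >> h.py <<'E'
PTS={'charger':(0,0,0),'lid_hinge':(.065,0,.046),'lid_bar':(-.05,0,.082),'lever_pivot':(0,.158,.030),
 'pocket1':(0,-.087,.006),'pocket2':(0,-.029,.006),'pocket3':(0,.029,.006),'pocket4':(0,.087,.006)}
def W(pose,P):
    x,y,a=pose;c,s=np.cos(a),np.sin(a);P=np.asarray(P,float)
    return P@np.array([[c,s,0],[-s,c,0],[0,0,1]])+[x,y,0]
def collect(n,names,cams=('scene','top')):
    out=[]
    for i in range(n):
        for c in cams:
            im=bot.get_image(c)
            for k in names:
                for p,s in top1(im,k): out.append((c,im,k,p,s))
    return out
def fitcase(obs,g):
    for tol in (14,6,4):
        use=[]
        for c,im,k,p,s in obs:
            if k.startswith('pocket'):
                ds=[(np.linalg.norm(pix(im,W(g,PTS[q]))-p),q) for q in PTS if q.startswith('pocket')];d,k=min(ds)
            else: d=np.linalg.norm(pix(im,W(g,PTS[k]))-p)
            if d<tol and s>.4: use.append((im,k,p))
        g=least_squares(lambda v:np.concatenate([pix(im,W(v,PTS[k]))-p for im,k,p in use]),g,loss='soft_l1').x
    return g,len(use)
E
python3 - <<'E'
from h import *
obs=collect(4,['charger','lid_hinge','lid_bar','lever_pivot','pocket1'])
for cs in (('scene',),('top',),('scene','top')):
    g,n=fitcase([o for o in obs if o[0] in cs],[.573,-.02,0]);print(cs,np.round(g,4),n)
s=bot.get_image('scene');t=bot.get_image('top')
def crop(im,box,f,name,lines):
    a=im['frame'][:,:,::-1];x,y,w,h=box
    c=cv2.resize(a[y:y+h,x:x+w],None,fx=f,fy=f,interpolation=cv2.INTER_CUBIC)
    for l in lines:
        q=np.array([(pix(im,X)-[x,y]+.5)*f for X in l])
        cv2.polylines(c,[q.round().astype(int)],True,(0,0,255),1)
    return c
def rect(z,x0=-.065,x1=.065,y0=-.133,y1=.133):return W(g,[(x0,y0,z),(x1,y0,z),(x1,y1,z),(x0,y1,z)])
L=[rect(.052),rect(.0),W(g,[(-.05,-.05,.082),(-.05,.05,.082)]),rect(.026,-.05,.05,.135,.181)]
cv2.imwrite('pics/c1.png',crop(s,(170,160,160,110),5,'',L))
a=crop(t,(200,160,120,70),5,'',L);b=crop(t,(120,195,80,60),7,'',[]);d=crop(s,(340,215,110,100),5,'',[])
cv2.imwrite('pics/c2.png',a)
h=np.zeros((510,1130,3),np.uint8);h[:420,:560]=b;h[:500,570:1120]=d
cv2.imwrite('pics/c3.png',cv2.resize(h,None,fx=.7,fy=.7))
P=collect(3,['pack1','lever_tip'])
for i in range(0,1):
    A=[o for o in P if o[0]=='scene'];B=[o for o in P if o[0]=='top']
    for k in('pack1','lever_tip'):
        for u in A:
            for v in B:
                if u[2]==v[2]==k and u[4]>.4 and v[4]>.4:
                    X,e=tri(u[1],u[3],v[1],v[3])
                    if e<3:print(k,np.round(X,3),round(e,1))
E
```

```text
('scene',) [ 0.5747 -0.0149  0.0907] 28
('top',) [ 0.5771 -0.0175  0.1078] 14
('scene', 'top') [ 0.5756 -0.0159  0.101 ] 41
pack1 [ 0.474  0.389 -0.003] 2.1
pack1 [0.479 0.391 0.002] 2.0
pack1 [ 0.418  0.24  -0.   ] 0.2
pack1 [ 0.418  0.234 -0.005] 2.4
pack1 [0.42  0.244 0.002] 1.4
pack1 [ 0.419  0.241 -0.005] 0.4
pack1 [ 0.418  0.234 -0.009] 2.2
pack1 [ 0.42   0.244 -0.002] 1.6
pack1 [ 0.475  0.386 -0.   ] 0.5
pack1 [0.479 0.387 0.005] 0.5
pack1 [ 0.476  0.389 -0.007] 0.8
pack1 [ 0.48   0.39  -0.002] 0.7
pack1 [ 0.417  0.243 -0.003] 0.9
pack1 [0.419 0.246 0.   ] 0.2
lever_tip [0.533 0.136 0.079] 2.1
lever_tip [0.527 0.137 0.075] 0.1
lever_tip [0.532 0.134 0.085] 1.8
lever_tip [0.526 0.136 0.081] 0.4
lever_tip [0.533 0.137 0.077] 2.5
lever_tip [0.527 0.138 0.074] 0.3
```

View pics/c1.png

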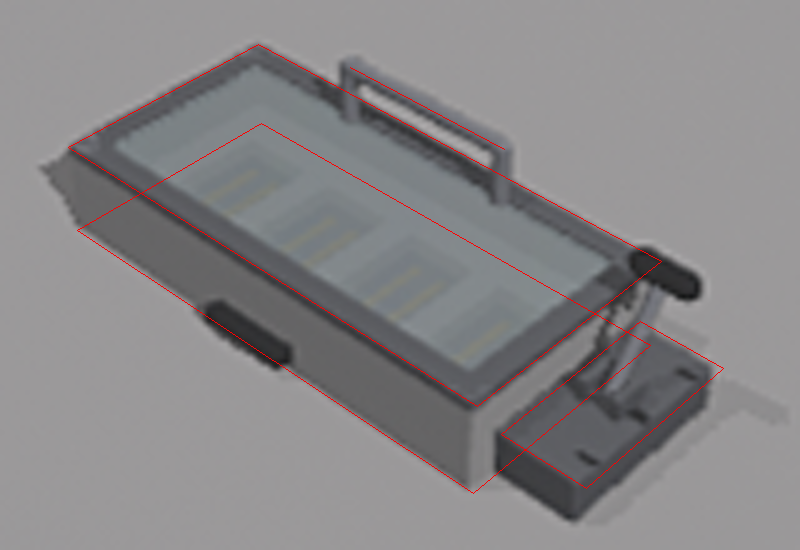

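View pics/c3.png

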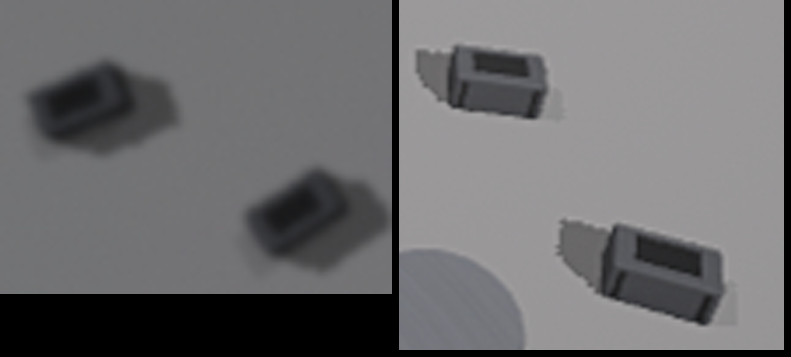

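The overlay fits the case: lid corners at (68,148), (258,45), (660,262) and (477,405) in the crop, with the bar drawn on the handle. The crops show both packs upright, with top faces about 20° to 30° off the image axes. The case pose is about (0.5756, -0.016, yaw 0.10). Next I'll move towards the bar.

>>> jog_arm(
  plan=[
    [-0.514,-0.535,0.055,69.3],
    [-0.514,-0.535,0.055,69.3],
    [-0.514,-0.535,0.055,69.3],
    [-0.514,-0.535,0.055,69.3],
    [-0.514,-0.535,0.055,69.3],
    [-0.514,-0.535,0.055,69.3],
    [-0.514,-0.535,0.055,69.3],
    [-0.514,-0.535,0.055,69.3],
    [-0.514,-0.535,0.055,69.3],
    [-0.514,-0.535,0.055,69.3],
  ],
  hand=0.05,
  grip_force=10,
)

```text
time: 6.48
eef_pos: [0.3689, 0.2631, 0.1749]
tool_rot: [[-0.096, 0.995, 0.001], [0.995, 0.096, 0.001], [0.001, 0.001, -1.0]]
contact_force: [0.7, 0.4, -0.8]
grip_width: 0.0498
grip_force: 0.0
```

```bash
cat >> h.py <<'E'
G=np.array([.5756,-.016,.101])
def goto(p,yaw=None):
    """tool-frame shift and turn to bring TCP to p, tool-y to world angle yaw (deg, mod 180)"""
    o=bot.get_obs();R=np.array(o['tool_rot']);d=R.T@(np.array(p)-o['eef_pos'])
    cur=np.degrees(np.arctan2(R[1,1],R[0,1]));tn=0 if yaw is None else (cur-yaw+90)%180-90
    print('shift',np.round(d,4).tolist(),'turn',round(tn,1),'yaw',round(cur,1),'at',np.round(o['eef_pos'],4),'t',round(o['time'],1),'w',round(float(o['grip_width']),4),'j7',round(o['joint_positions'][6],2))
def packfit(ims_corners,g):
    # corners: list of (im, 4x2 px) of top face in order around, first edge long
    P=np.array([(-.029,-.016,.03),(.029,-.016,.03),(.029,.016,.03),(-.029,.016,.03)])
    best=None
    for a in np.radians(np.arange(0,360,30)):
        for ro in(1,-1):
            f=lambda v:np.concatenate([np.ravel([pix(im,W(v,q)) for q in P[::ro]])-np.ravel(c) for im,c in ims_corners])
            r=least_squares(f,[g[0],g[1],a])
            if best is None or r.cost<best.cost:best=r
    return best.x,np.sqrt(2*best.cost/best.fun.size)
E
python3 - <<'E'
from h import *
goto(W(G,(-.05,0,.063)),np.degrees(G[2]))
E
```

```text
shift [-0.298, 0.1289, 0.1118] turn -0.3 yaw 5.5 at [0.3689 0.2631 0.1749] t 6.5 w 0.0498 j7 -0.32
```

>>> jog_arm(
  plan=[
    [-0.298,0.129,0.045,0],
    [-0.298,0.129,0.045,0],
    [-0.298,0.129,0.045,0],
    [-0.298,0.129,0.045,0],
    [-0.298,0.129,0.045,0],
    [-0.298,0.129,0.045,0],
    [-0.298,0.129,0.045,0],
    [-0.298,0.129,0.045,0],
    [-0.298,0.129,0.045,0],
    [-0.298,0.129,0.045,0],
  ],
)

```text
time: 7.32
eef_pos: [0.5272, -0.0214, 0.1294]
tool_rot: [[-0.096, 0.995, 0.0], [0.995, 0.096, -0.001], [-0.001, 0.0, -1.0]]
contact_force: [0.1, 1.1, 0.3]
grip_width: 0.0502
grip_force: 0.0
```

```bash
python3 - <<'E'
from h import *
goto(W(G,(-.05,0,.063)),np.degrees(G[2]))
s=bot.get_image('scene');a=s['frame'][:,:,::-1]
cv2.imwrite('pics/d1.png',cv2.resize(a[110:260,150:350],None,fx=3.5,fy=3.5))
E
```

```text
shift [0.0006, -0.0014, 0.0664] turn -0.3 yaw 5.5 at [ 0.5272 -0.0214  0.1294] t 7.3 w 0.0502 j7 0.35
```

View pics/d1.png

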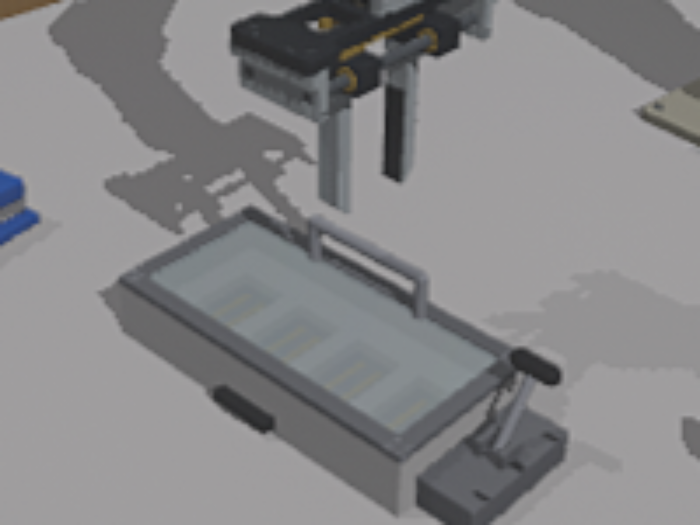

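The gripper is above the bar: fingertips at (335,208) and (398,180), bar at (368,248) between them. I'll go down and grip.

>>> jog_arm(
  plan=[
    [0,-0.001,0.02,-0.3],
    [0,-0.001,0.04,-0.3],
    [0,-0.001,0.055,-0.3],
    [0,-0.001,0.064,-0.3],
    [0,-0.001,0.064,-0.3],
    [0,-0.001,0.064,-0.3],
  ],
)

```text
time: 7.87
eef_pos: [0.5255, -0.0176, 0.0658]
tool_rot: [[-0.108, 0.994, -0.001], [0.994, 0.108, 0.0], [0.001, -0.001, -1.0]]
contact_force: [0.0, 0.0, 0.8]
grip_width: 0.0501
grip_force: 0.0
```

>>> jog_arm(
  plan=[
    [0,0,0,0],
    [0,0,0,0],
    [0,0,0,0],
    [0,0,0,0],
    [0,0,0,0],
    [0,0,0,0],
  ],
  hand=0.0,
  grip_force=12,
)

```text
time: 8.37
eef_pos: [0.5259, -0.0189, 0.0659]
tool_rot: [[-0.106, 0.994, 0.0], [0.994, 0.106, 0.0], [-0.0, 0.0, -1.0]]
contact_force: [-0.9, -0.1, 0.4]
grip_width: 0.0137
grip_force: 0.0
```

```bash
python3 - <<'E'
from h import *
goto(W(G,(-.05,0,.063)),np.degrees(G[2]))
print(np.round(bot.get_obs()['contact_force'],1))
h=np.array([.065,.046]);r=np.hypot(.115,.036);a0=np.arctan2(.036,.115)
print([ (round(th,2),np.round([ .115-r*np.cos(a0+th), -(r*np.sin(a0+th)-.036)],3).tolist()) for th in np.arange(0,1.79,.0583)])
E
```

```text
shift [-0.0021, -0.0002, 0.0029] turn 0.3 yaw 6.1 at [ 0.5259 -0.0189  0.0659] t 8.4 w 0.0137 j7 0.4
[-0.9 -0.1  0.4]
[(np.float64(0.0), [0.0, -0.0]), (np.float64(0.06), [0.002, -0.007]), (np.float64(0.12), [0.005, -0.013]), (np.float64(0.17), [0.008, -0.019]), (np.float64(0.23), [0.011, -0.026]), (np.float64(0.29), [0.015, -0.032]), (np.float64(0.35), [0.019, -0.037]), (np.float64(0.41), [0.024, -0.043]), (np.float64(0.47), [0.028, -0.048]), (np.float64(0.52), [0.034, -0.053]), (np.float64(0.58), [0.039, -0.057]), (np.float64(0.64), [0.044, -0.062]), (np.float64(0.7), [0.05, -0.066]), (np.float64(0.76), [0.056, -0.069]), (np.float64(0.82), [0.062, -0.072]), (np.float64(0.87), [0.069, -0.075]), (np.float64(0.93), [0.075, -0.078]), (np.float64(0.99), [0.082, -0.08]), (np.float64(1.05), [0.089, -0.082]), (np.float64(1.11), [0.096, -0.083]), (np.float64(1.17), [0.103, -0.084]), (np.float64(1.22), [0.11, -0.084]), (np.float64(1.28), [0.117, -0.084]), (np.float64(1.34), [0.124, -0.084]), (np.float64(1.4), [0.131, -0.083]), (np.float64(1.46), [0.138, -0.082]), (np.float64(1.52), [0.145, -0.081]), (np.float64(1.57), [0.151, -0.079]), (np.float64(1.63), [0.158, -0.077]), (np.float64(1.69), [0.164, -0.074]), (np.float64(1.75), [0.171, -0.071])]
```

>>> jog_arm(
  plan=[
    [0,0,0.003,0],
    [0,0,0.003,0],
    [0,0,0.003,0],
    [0,0,0.003,0],
    [0,0,0.003,0],
  ],
  hand=0.0,
  grip_force=12,
)

```text
time: 8.78
eef_pos: [0.5242, -0.019, 0.063]
tool_rot: [[-0.106, 0.994, -0.003], [0.994, 0.106, 0.0], [0.001, -0.003, -1.0]]
contact_force: [-4.1, -0.1, 7.8]
grip_width: 0.0096
grip_force: 12.0
```

>>> jog_arm(
  plan=[
    [0,0.002,-0.007,0],
    [0,0.005,-0.013,0],
    [0,0.008,-0.019,0],
    [0,0.011,-0.026,0],
    [0,0.015,-0.032,0],
    [0,0.019,-0.037,0],
    [0,0.024,-0.043,0],
    [0,0.028,-0.048,0],
    [0,0.034,-0.053,0],
    [0,0.039,-0.057,0],
  ],
)

```text
time: 9.62
eef_pos: [0.5603, -0.0156, 0.1205]
tool_rot: [[-0.106, 0.994, -0.009], [0.994, 0.106, -0.0], [0.001, -0.009, -1.0]]
contact_force: [-12.6, -1.5, 11.0]
grip_width: 0.0094
grip_force: 12.0
```

```bash
cat >> h.py <<'E'
H=.1205;A0=.3034
def lidst():
    o=bot.get_obs();h=W(G,(.065,0,.046));d=np.array(o['eef_pos'])+[0,0,.019]-h
    u=-(d[:2]@[np.cos(G[2]),np.sin(G[2])]);print('lid~',round(np.arctan2(d[2],u)-A0,3),'r',round(np.hypot(u,d[2]),4),'F',np.round(o['contact_force'],1),'w',round(float(o['grip_width']),4),'gf',round(float(o['grip_force']),1),'at',np.round(o['eef_pos'],4))
E
python3 - <<'E'
from h import *
lidst()
E
```

```text
lid~ 0.559 r 0.1232 F [-12.6  -1.5  11. ] w 0.0094 gf 12.0 at [ 0.5603 -0.0156  0.1205]
```

>>> jog_arm(
  plan=[
    [0,0.003,-0.005,0],
    [0,0.009,-0.009,0],
    [0,0.015,-0.012,0],
    [0,0.021,-0.015,0],
    [0,0.027,-0.018,0],
    [0,0.034,-0.021,0],
    [0,0.04,-0.023,0],
    [0,0.047,-0.025,0],
    [0,0.054,-0.026,0],
    [0,0.061,-0.027,0],
  ],
)

```text
time: 10.45
eef_pos: [0.6268, -0.0092, 0.1473]
tool_rot: [[-0.106, 0.994, 0.002], [0.994, 0.106, -0.001], [-0.002, 0.002, -1.0]]
contact_force: [-0.6, -3.7, 1.8]
grip_width: 0.0091
grip_force: 12.0
```

```bash
python3 - <<'E'
from h import *
lidst()
E
```

```text
lid~ 1.157 r 0.121 F [-0.6 -3.7  1.8] w 0.0091 gf 12.0 at [ 0.6268 -0.0092  0.1473]
```

>>> jog_arm(
  plan=[
    [0,0.007,-0.0,0],
    [0,0.014,-0.0,0],
    [0,0.021,0.0,0],
    [0,0.028,0.001,0],
    [0,0.034,0.002,0],
    [0,0.04,0.003,0],
    [0,0.045,0.004,0],
    [0,0.05,0.006,0],
    [0,0.055,0.008,0],
    [0,0.059,0.009,0],
  ],
)

```text
time: 11.28
eef_pos: [0.6847, -0.003, 0.1369]
tool_rot: [[-0.106, 0.994, 0.0], [0.994, 0.106, -0.002], [-0.002, 0.0, -1.0]]
contact_force: [-0.1, -5.1, 0.1]
grip_width: 0.0097
grip_force: 12.0
```

```bash
python3 - <<'E'
from h import *
lidst()
E
```

```text
lid~ 1.655 r 0.1187 F [-0.1 -5.1  0.1] w 0.0097 gf 12.0 at [ 0.6847 -0.003   0.1369]
```

>>> jog_arm(
  plan=[
    [0,0.003,0.001,0],
    [0,0.006,0.002,0],
    [0,0.008,0.003,0],
    [0,0.01,0.004,0],
    [0,0.012,0.005,0],
    [0,0.014,0.006,0],
    [0,0.014,0.006,0],
    [0,0.014,0.006,0],
  ],
)

```text
time: 11.95
eef_pos: [0.6943, -0.0016, 0.132]
tool_rot: [[-0.106, 0.994, -0.008], [0.994, 0.106, -0.001], [0.0, -0.008, -1.0]]
contact_force: [-10.0, -5.0, 13.0]
grip_width: 0.0096
grip_force: 12.0
```

```bash
python3 - <<'E'
from h import *
lidst()
E
```

```text
lid~ 1.747 r 0.1183 F [-10.  -5.  13.] w 0.0096 gf 12.0 at [ 0.6943 -0.0016  0.132 ]
```

>>> jog_arm(
  plan=[
    [0,-0.002,-0.002,0],
    [0,-0.002,-0.002,0],
    [0,-0.002,-0.002,0],
    [0,-0.002,-0.002,0],
  ],
  hand=0.022,
)

```text
time: 12.28
eef_pos: [0.6962, 0.0011, 0.1331]
tool_rot: [[-0.108, 0.994, 0.0], [0.994, 0.108, 0.002], [0.002, 0.0, -1.0]]
contact_force: [-0.4, 0.1, -0.0]
grip_width: 0.0224
grip_force: 0.0
```

>>> jog_arm(
  plan=[
    [0,0.0,-0.015,0],
    [0,0.0,-0.035,0],
    [0,0.0,-0.06,0],
    [0,0.0,-0.09,0],
    [0,0.0,-0.09,0],
    [-0.02,-0.05,-0.1,0],
    [-0.02,-0.09,-0.11,0],
    [-0.02,-0.13,-0.11,0],
    [-0.02,-0.17,-0.11,0],
    [-0.02,-0.2,-0.11,0],
  ],
)

```text
time: 13.12
eef_pos: [0.497, -0.0416, 0.2435]
tool_rot: [[-0.107, 0.994, 0.0], [0.994, 0.107, 0.001], [0.001, 0.0, -1.0]]
contact_force: [0.5, -0.2, 0.8]
grip_width: 0.0218
grip_force: 0.0
```

```bash
python3 - <<'E'
from h import *
goto(W(G,(-.05,0,.063)),np.degrees(G[2]))
s=bot.get_image('scene');t=bot.get_image('top')
for n,im in(('s',s),('t',t)): cv2.imwrite(f'pics/e{n}.png',im['frame'][:,:,::-1])
a=s['frame'][150:330,170:450,::-1];cv2.imwrite('pics/e1.png',cv2.resize(a,None,fx=2.85,fy=2.85,interpolation=cv2.INTER_CUBIC))
b=t['frame'][140:260,110:320,::-1];cv2.imwrite('pics/e2.png',cv2.resize(b,None,fx=3.8,fy=3.8,interpolation=cv2.INTER_CUBIC))
E
```

```text
shift [0.0172, 0.0309, 0.1805] turn 0.3 yaw 6.1 at [ 0.497  -0.0416  0.2435] t 13.1 w 0.0218 j7 0.33
```

View pics/e1.png

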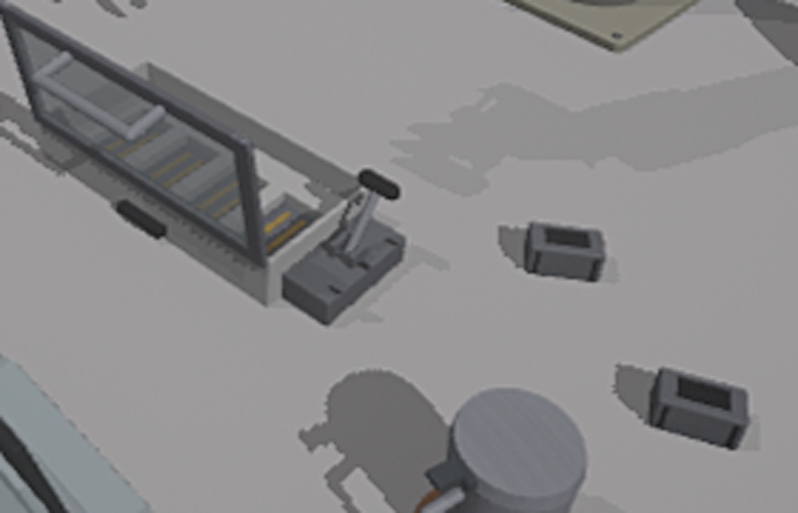

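View pics/e2.png

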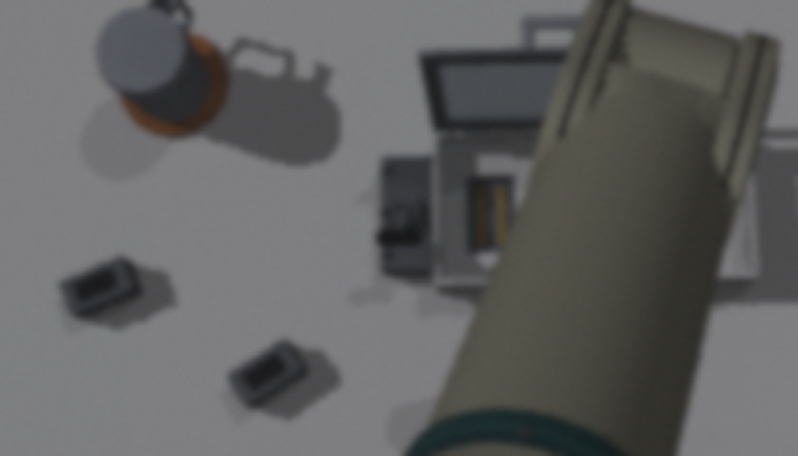

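The lid rests open on its stop, at (0–260, 5–260) in the crop. Both packs have stayed where they were, at (565,250) and (700,405). I'll get the pack poses by matching silhouettes.

```bash
cat >> h.py <<'E'
from scipy.optimize import minimize
C8=np.array([(x,y,z) for x in(-.029,.029) for y in(-.016,.016) for z in(0,.03)])
def silfit(ims,g,dbg=False):
    ms=[]
    for im in ims:
        c=pix(im,(g[0],g[1],.015)).astype(int);x0,y0=c-24
        gr=cv2.cvtColor(im['frame'],cv2.COLOR_RGB2GRAY)[y0:y0+48,x0:x0+48]
        th=min(filter(None,[0.58*np.median(gr)]));m=(gr<th).astype(np.uint8)
        n,l,st,ce=cv2.connectedComponentsWithStats(m);
        if n<2: continue
        k=1+np.argmin(np.linalg.norm(ce[1:]-24,axis=1)-.01*st[1:,4]);m=(l==k).astype(float)
        if dbg:print('area',m.sum(),'med',np.median(gr),'th',th,'min',gr.min())
        ms.append((im,x0,y0,cv2.resize(cv2.GaussianBlur(m,(0,0),.6),None,fx=6,fy=6)))
    def cost(v):
        c=0
        for im,x0,y0,m in ms:
            q=np.array([(pix(im,X)-[x0,y0]+.5)*6 for X in W(v,C8)]);r=np.zeros(m.shape,np.float32)
            cv2.fillConvexPoly(r,cv2.convexHull((q*16).round().astype(np.int32)),1,shift=4)
            r=cv2.GaussianBlur(r,(0,0),5);c+=np.abs(r-m).sum()/m.sum()
        return c
    best=min((minimize(cost,[g[0],g[1],a],method='Nelder-Mead',options=dict(initial_simplex=np.array([[g[0],g[1],a],[g[0]+.01,g[1],a],[g[0],g[1]+.01,a],[g[0],g[1],a+.3]]),maxiter=200)) for a in np.radians(np.arange(0,180,30))),key=lambda r:r.fun)
    return best.x,best.fun/len(ms)
E
python3 - <<'E'
from h import *
s=bot.get_image('scene');t=bot.get_image('top')
for g in((.419,.242),(.477,.388)):
    for ims in([s],[t],[s,t]):
        v,c=silfit(ims,g,len(ims)==1);print(len(ims),np.round(v[:2],4),round(np.degrees(v[2])%180,1),round(c,3))
print('mug box',[ (d['box'],d['score']) for d in bot.find_in(t,'mug')][:2])
E
```

```text
area 253.0 med 155.0 th 89.89999999999999 min 36
1 [0.42   0.2415] 118.1 1.147
area 238.0 med 127.0 th 73.66 min 27
1 [0.4163 0.2371] 125.9 0.105
2 [0.4167 0.2387] 124.2 0.674
area 182.0 med 153.0 th 88.74 min 25
1 [0.3797 0.4584] 159.1 1.0
area 251.0 med 127.0 th 73.66 min 28
1 [0.4778 0.3849] 117.1 0.116
2 [0.468  0.3867] 11.5 1.579
mug box [([134.2, 135.8, 32.1, 38.1], 0.93), ([345.3, 147.1, 24.2, 39.9], 0.22)]
```

```bash
sed -i 's/def silfit(ims,g,dbg=False)/def silfit(ims,g,dbg=False,f=.58)/; s/0.58\*np.median(gr)/(f if im["R"][0,0]<-.3 else .58)*np.median(gr)/' h.py
python3 - <<'E'
from h import *
s=bot.get_image('scene');t=bot.get_image('top')
for g in((.417,.238),(.478,.385)):
  for f in(.66,.7,.74):
    for ims in([s],[s,t]):
        v,c=silfit(ims,g,len(ims)==1,f);print(f,len(ims),np.round(v[:2],4),round(np.degrees(v[2])%180,1),round(c,3))
E
```

```text
area 475.0 med 156.0 th 102.96000000000001 min 37
0.66 1 [0.4192 0.2407] 123.5 0.165
0.66 2 [0.4164 0.2385] 125.7 0.167
area 564.0 med 156.0 th 109.19999999999999 min 37
0.7 1 [0.4194 0.2399] 131.1 0.232
0.7 2 [0.4165 0.238 ] 126.8 0.193
area 587.0 med 156.0 th 115.44 min 37
0.74 1 [0.4207 0.2402] 133.6 0.221
0.74 2 [0.4169 0.2377] 128.2 0.193
area 718.0 med 153.0 th 100.98 min 24
0.66 1 [0.4802 0.3881] 115.6 0.131
0.66 2 [0.4783 0.3868] 115.2 0.162
area 864.0 med 153.0 th 107.1 min 24
0.7 1 [0.4815 0.3877] 120.6 0.233
0.7 2 [0.4788 0.3856] 116.0 0.209
area 887.0 med 153.0 th 113.22 min 24
0.74 1 [0.4823 0.3879] 122.3 0.22
0.74 2 [0.4791 0.3856] 117.4 0.204
```

```bash
python3 - <<'E'
from h import *
goto((.4175,.239,.013),35.3)
E
```

```text
shift [0.2878, -0.0533, 0.2305] turn -29.1 yaw 6.2 at [ 0.501  -0.0413  0.2437] t 13.5 w 0.0223 j7 0.33
```

>>> jog_arm(
  plan=[
    [0.288,-0.053,0.12,-29.1],
    [0.288,-0.053,0.12,-29.1],
    [0.288,-0.053,0.12,-29.1],
    [0.288,-0.053,0.12,-29.1],
    [0.288,-0.053,0.12,-29.1],
    [0.288,-0.053,0.12,-29.1],
    [0.288,-0.053,0.12,-29.1],
    [0.288,-0.053,0.12,-29.1],
    [0.288,-0.053,0.12,-29.1],
    [0.288,-0.053,0.12,-29.1],
  ],
  hand=0.06,
  grip_force=20,
)

```text
time: 14.3
eef_pos: [0.4158, 0.2407, 0.1226]
tool_rot: [[-0.58, 0.815, -0.001], [0.815, 0.58, -0.001], [0.0, -0.001, -1.0]]
contact_force: [0.9, -0.1, -0.3]
grip_width: 0.06
grip_force: 0.0
```

```bash
python3 - <<'E'
from h import *
s=bot.get_image('scene');t=bot.get_image('top')
for g in((.417,.238),(.478,.385)):
    for ims in([s],[t]):
      try: v,c=silfit(ims,g,False,.66);print(len(ims),np.round(v[:2],4),round(np.degrees(v[2])%180,1),round(c,3))
      except Exception as e: print(e)
goto((.4175,.239,.013),35.3)
a=s['frame'][180:270,310:430,::-1];cv2.imwrite('pics/f1.png',cv2.resize(a,None,fx=5,fy=5,interpolation=cv2.INTER_CUBIC))
E
```

```text
1 [0.4192 0.2407] 123.5 0.173
1 [0.3833 0.2575] 133.8 0.519
1 [0.4802 0.3881] 115.6 0.129
1 [0.5069 0.3163] 28.6 0.455
shift [0.0004, 0.0009, 0.1106] turn -0.2 yaw 35.1 at [0.4169 0.2383 0.1236] t 14.4 w 0.0607 j7 0.2
```

View pics/f1.png

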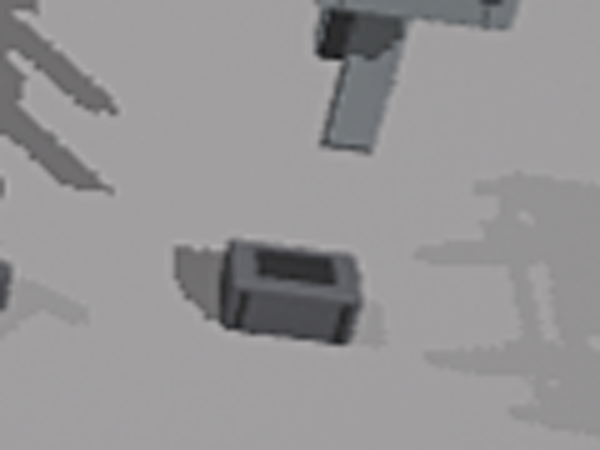

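The pack hasn't moved, at crop (290,288), and the near finger is above its visible long side at (350,150). I'll go down and grip it.

>>> jog_arm(
  plan=[
    [0,0.001,0.035,0],
    [0,0.001,0.07,0],
    [0,0.001,0.095,0],
    [0,0.001,0.108,0],
    [0,0.001,0.11,0],
    [0,0.001,0.11,0],
  ],
)

```text
time: 14.9
eef_pos: [0.4173, 0.238, 0.0135]
tool_rot: [[-0.574, 0.819, -0.0], [0.819, 0.574, -0.001], [-0.001, -0.001, -1.0]]
contact_force: [1.5, -0.1, 0.1]
grip_width: 0.06
grip_force: 0.0
```

>>> jog_arm(
  plan=[
    [0,0,0,0],
    [0,0,0,0],
    [0,0,0,0],
    [0,0,0,0],
    [0,0,0,0],
    [0,0,0,0],
    [0,0,0,0],
  ],
  hand=0.0,
)

```text
time: 15.48
eef_pos: [0.4172, 0.24, 0.0145]
tool_rot: [[-0.577, 0.817, 0.002], [0.817, 0.577, 0.001], [-0.0, 0.002, -1.0]]
contact_force: [-0.5, -0.6, 6.5]
grip_width: 0.0319
grip_force: 19.9
```

```bash
sed -i 's/^G=.*/G=np.array([.5737,-.016,.101])/' h.py; python3 - <<'E'
from h import *
goto(W(G,(0,.029,.165)),95.8)
E
```

```text
shift [-0.2741, -0.0052, -0.1505] turn -60.6 yaw 35.2 at [0.4172 0.24   0.0145] t 15.5 w 0.0319 j7 0.25
```

>>> jog_arm(
  plan=[
    [0,0,-0.03,0],
    [0,0,-0.07,0],
    [0,0,-0.11,0],
    [-0.02,0,-0.15,-5],
    [-0.274,-0.005,-0.15,-60.6],
    [-0.274,-0.005,-0.15,-60.6],
    [-0.274,-0.005,-0.15,-60.6],
    [-0.274,-0.005,-0.15,-60.6],
    [-0.274,-0.005,-0.15,-60.6],
    [-0.274,-0.005,-0.15,-60.6],
  ],
)

```text
time: 16.32
eef_pos: [0.5676, 0.0154, 0.1636]
tool_rot: [[-0.994, 0.112, -0.001], [0.112, 0.994, 0.0], [0.001, -0.0, -1.0]]
contact_force: [0.6, 0.8, -0.5]
grip_width: 0.0318
grip_force: 19.9
```

```bash
python3 - <<'E'
from h import *
goto(W(G,(0,.029,.165)),95.8)
E
```

```text
shift [-0.0034, -0.0021, -0.0014] turn -12.3 yaw 83.5 at [0.5676 0.0154 0.1636] t 16.3 w 0.0318 j7 1.34
```

>>> jog_arm(
  plan=[
    [-0.003,-0.002,0.01,-12.3],
    [-0.003,-0.002,0.03,-12.3],
    [-0.003,-0.002,0.06,-12.3],
    [-0.003,-0.002,0.085,-12.3],
    [-0.003,-0.002,0.09,-12.3],
    [-0.003,-0.002,0.09,-12.3],
  ],
)

```text
time: 16.82
eef_pos: [0.5681, 0.0148, 0.0719]
tool_rot: [[-0.995, -0.096, -0.005], [-0.096, 0.995, -0.0], [0.005, 0.0, -1.0]]
contact_force: [0.4, 0.3, -0.3]
grip_width: 0.0319
grip_force: 19.9
```

```bash
python3 - <<'E'
from h import *
goto(W(G,(0,.029,.019)),95.8)
s=bot.get_image('scene');t=bot.get_image('top')
print([ (k,[(np.round(d['centre'],1).tolist(),round(d['score'],2)) for d in bot.place_of(s,k)]) for k in('pack1','pocket1')])
print('expected pocket3',pix(s,W(G,(0,.029,.006))),pix(s,np.append(W(G,(0,.029,0))[:2],.061)))
a=s['frame'][150:270,160:330,::-1];cv2.imwrite('pics/g1.png',cv2.resize(a,None,fx=4.5,fy=4.5,interpolation=cv2.INTER_CUBIC))
E
```

```text
shift [-0.0027, -0.0022, 0.0529] turn -0.3 yaw 95.5 at [0.5681 0.0148 0.0719] t 16.8 w 0.0319 j7 1.49
[('pack1', [([414.5, 297.0], 0.93), ([252.1, 203.1], 0.57)]), ('pocket1', [([267.2, 228.4], 0.97)])]
expected pocket3 [249.54201622 219.67906248] [249.85390716 201.74861132]
```

View pics/g1.png

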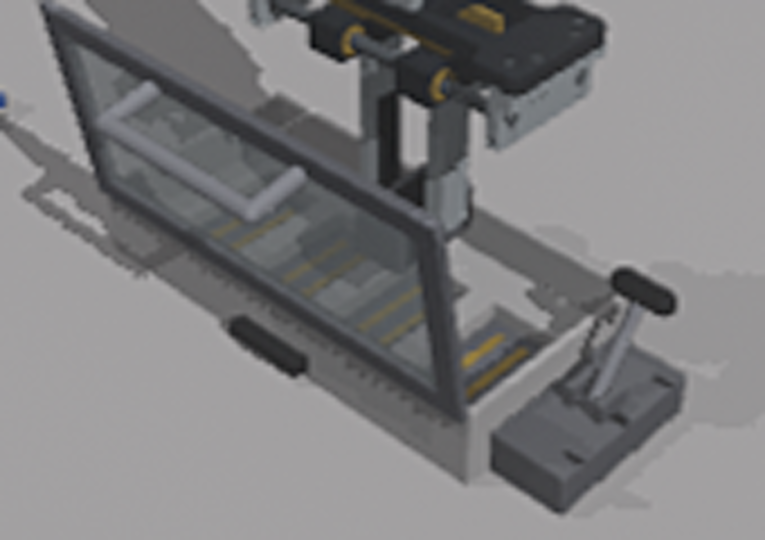

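The pack hangs level over the case at crop (400,230), above pocket 3, with the lid open and the lever free. I'll lower it with force checks.

>>> jog_arm(
  plan=[
    [-0.003,-0.002,0.01,0],
    [-0.003,-0.002,0.02,0],
    [-0.003,-0.002,0.03,0],
    [-0.003,-0.002,0.037,0],
    [-0.003,-0.002,0.042,0],
    [-0.003,-0.002,0.046,0],
    [-0.003,-0.002,0.05,0],
    [-0.003,-0.002,0.05,0],
  ],
)

```text
time: 17.68
eef_pos: [0.5727, 0.0132, 0.0227]
tool_rot: [[-0.995, -0.096, -0.001], [-0.096, 0.995, -0.0], [0.001, 0.0, -1.0]]
contact_force: [0.4, -0.6, -0.5]
grip_width: 0.0321
grip_force: 19.9
```

```bash
python3 - <<'E'
from h import *
goto(W(G,(0,.029,.0195)),95.8)
print(np.round(bot.get_obs()['contact_force'],1))
t=bot.get_image('top');s=bot.get_image('scene')
for im in(s,t):print([(np.round(d['centre'],1).tolist(),round(d['score'],2)) for d in bot.place_of(im,'pack1')],pix(im,W(G,(0,.029,.006))))
E
```

```text
shift [0.002, -0.0002, 0.0032] turn -0.3 yaw 95.5 at [0.5727 0.0132 0.0227] t 17.7 w 0.0321 j7 1.48
[ 0.4 -0.6 -0.5]
[([415.8, 297.5], 0.85)] [249.54201622 219.67906248]
[([138.1, 219.5], 0.56)] [255.72236399 195.98753077]
```

>>> jog_arm(
  plan=[
    [0,0,0.002,0],
    [0,0,0.003,0],
    [0,0,0.003,0],
  ],
)

```text
time: 18.13
eef_pos: [0.5733, 0.0132, 0.0206]
tool_rot: [[-0.995, -0.096, 0.0], [-0.096, 0.995, 0.0], [-0.0, 0.0, -1.0]]
contact_force: [-0.4, -0.5, -0.5]
grip_width: 0.0316
grip_force: 19.9
```

>>> jog_arm(
  plan=[
    [0,0,0,0],
    [0,0,0,0],
    [0,0,0,0],
    [0,0,-0.01,0],
    [0,0,-0.04,0],
    [0,0,-0.08,0],
    [0,0,-0.12,0],
    [0,0,-0.15,0],
    [0,0,-0.18,0],
    [0,0,-0.18,0],
  ],
  hand=0.042,
)

```text
time: 18.97
eef_pos: [0.5772, 0.0135, 0.2076]
tool_rot: [[-0.995, -0.095, 0.012], [-0.095, 0.995, 0.001], [-0.012, -0.0, -1.0]]
contact_force: [1.3, -0.6, -0.3]
grip_width: 0.0419
grip_force: 0.0
```

```bash
python3 - <<'E'
from h import *
s=bot.get_image('scene');t=bot.get_image('top')
v,c=silfit([s],(.478,.387),False,.66);print(np.round(v[:2],4),round(np.degrees(v[2])%180,1),round(c,3))
v,c=silfit([t],(.478,.385));print(np.round(v[:2],4),round(np.degrees(v[2])%180,1),round(c,3))
for im in(s,t):print([(np.round(d['centre'],1).tolist(),round(d['score'],2)) for d in bot.place_of(im,'pack1')],pix(im,W(G,(0,.029,.006))))
goto((.479,.387,.013),25.3)
a=s['frame'][160:260,180:320,::-1];cv2.imwrite('pics/h1.png',cv2.resize(a,None,fx=5,fy=5,interpolation=cv2.INTER_CUBIC))
E
```

```text
[0.48   0.3881] 115.1 0.133
[0.4779 0.3847] 116.6 0.109
[([414.0, 296.7], 0.93)] [249.54201622 219.67906248]
[([138.4, 219.9], 0.66), ([291.0, 196.4], 0.27)] [255.72236399 195.98753077]
shift [0.0568, 0.3811, 0.187] turn 70.2 yaw 95.5 at [0.5723 0.0131 0.1999] t 19.2 w 0.0417 j7 1.52
```

View pics/h1.png

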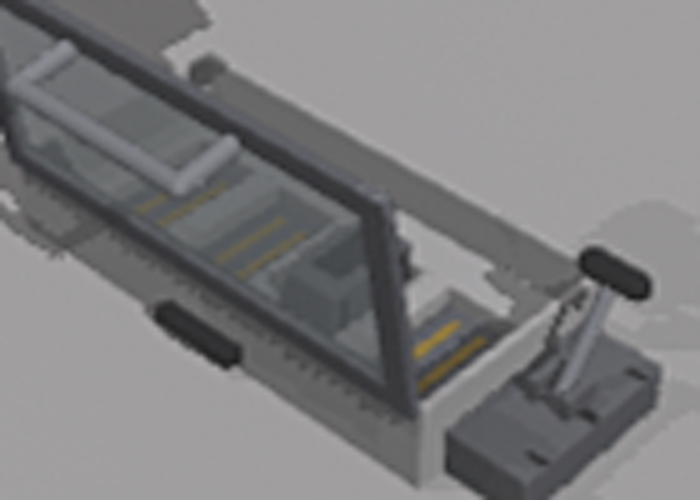

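Pack one sits in pocket 3 at crop (345,275), and pockets 1, 2 and 4 are empty. Now the second pack.

>>> jog_arm(
  plan=[
    [0.057,0.381,0.0,70.2],
    [0.057,0.381,0.0,70.2],
    [0.057,0.381,0.0,70.2],
    [0.057,0.381,0.0,70.2],
    [0.057,0.381,0.0,70.2],
    [0.057,0.381,0.0,70.2],
    [0.057,0.381,0.02,70.2],
    [0.057,0.381,0.04,70.2],
    [0.057,0.381,0.07,70.2],
    [0.057,0.381,0.08,70.2],
  ],
  hand=0.06,
)

```text
time: 20.0
eef_pos: [0.4784, 0.3909, 0.1193]
tool_rot: [[-0.425, 0.905, 0.0], [0.905, 0.425, 0.002], [0.001, 0.001, -1.0]]
contact_force: [-0.0, 0.4, 0.3]
grip_width: 0.0601
grip_force: 0.0
```

```bash
python3 - <<'E'
from h import *
s=bot.get_image('scene')
v,c=silfit([s],(.478,.387),False,.66);print(np.round(v[:2],4),round(np.degrees(v[2])%180,1),round(c,3))
print([(np.round(d['centre'],1).tolist(),round(d['score'],2)) for d in bot.place_of(s,'pack1')])
goto((.479,.387,.013),25.5)
E
```

```text
[0.4808 0.3884] 114.3 0.131
[([412.5, 298.5], 0.69)]
shift [-0.0054, 0.0057, 0.1002] turn 0.2 yaw 25.7 at [0.4727 0.39   0.1132] t 20.1 w 0.06 j7 -0.13
```

>>> jog_arm(
  plan=[
    [-0.003,0.003,0.02,0],
    [-0.003,0.003,0.05,0],
    [-0.003,0.003,0.065,0],
    [-0.003,0.003,0.065,0],
    [-0.003,0.003,0.065,0],
    [-0.003,0.003,0.065,0],
  ],
)

```text
time: 20.6
eef_pos: [0.4849, 0.3852, 0.0564]
tool_rot: [[-0.427, 0.904, 0.001], [0.904, 0.427, 0.0], [-0.0, 0.001, -1.0]]
contact_force: [0.1, -0.4, 0.4]
grip_width: 0.06
grip_force: 0.0
```

```bash
python3 - <<'E'
from h import *
goto((.479,.387,.013),25.5)
s=bot.get_image('scene')
goto((.479,.387,.013),25.5)
E
```

```text
shift [0.0042, -0.0046, 0.0434] turn -0.2 yaw 25.3 at [0.4849 0.3852 0.0564] t 20.6 w 0.06 j7 -0.1
shift [0.0039, -0.005, 0.0438] turn -0.2 yaw 25.3 at [0.4851 0.3856 0.0568] t 20.6 w 0.0599 j7 -0.1
```

>>> jog_arm(
  plan=[
    [0.004,-0.004,0.01,0],
    [0.004,-0.004,0.03,0],
    [0.004,-0.004,0.043,0],
    [0.004,-0.004,0.043,0],
    [0.004,-0.004,0.043,0],
  ],
)

```text
time: 21.07
eef_pos: [0.4782, 0.3871, 0.012]
tool_rot: [[-0.427, 0.904, -0.001], [0.904, 0.427, -0.001], [-0.0, -0.001, -1.0]]
contact_force: [1.0, -0.2, 0.4]
grip_width: 0.06
grip_force: 0.0
```

>>> jog_arm(
  plan=[
    [0,0,0,0],
    [0,0,0,0],
    [0,0,0,0],
    [0,0,0,0],
    [0,0,0,0],
    [0,0,0,0],
    [0,0,0,0],
  ],
  hand=0.0,
)

```text
time: 21.65
eef_pos: [0.4794, 0.3878, 0.0132]
tool_rot: [[-0.427, 0.904, 0.001], [0.904, 0.427, 0.001], [0.0, 0.001, -1.0]]
contact_force: [1.5, 0.8, 3.3]
grip_width: 0.0318
grip_force: 19.9
```

```bash
python3 - <<'E'
from h import *
goto(W(G,(0,-.029,.2)),95.8)
E
```

```text
shift [-0.4327, -0.0965, -0.1871] turn -70.5 yaw 25.3 at [0.4794 0.3878 0.0132] t 21.6 w 0.0318 j7 -0.1
```

>>> jog_arm(
  plan=[
    [0,0,-0.03,0],
    [0,0,-0.07,0],
    [0,0,-0.11,0],
    [0,0,-0.15,0],
    [-0.04,-0.01,-0.187,-7],
    [-0.08,-0.018,-0.187,-14],
    [-0.12,-0.026,-0.187,-21],
    [-0.16,-0.035,-0.187,-28],
    [-0.2,-0.044,-0.187,-35],
    [-0.23,-0.052,-0.187,-42],
  ],
)

```text
time: 22.48
eef_pos: [0.5297, 0.1546, 0.1994]
tool_rot: [[-0.925, 0.381, -0.001], [0.381, 0.925, -0.001], [0.0, -0.001, -1.0]]
contact_force: [0.2, -0.2, -2.1]
grip_width: 0.032
grip_force: 19.9
```

```bash
python3 - <<'E'
from h import *
goto(W(G,(0,-.029,.15)),95.8)
E
```

```text
shift [-0.1193, -0.1665, 0.0495] turn -28.2 yaw 67.6 at [0.5297 0.1546 0.1994] t 22.5 w 0.032 j7 0.85
```

>>> jog_arm(
  plan=[
    [-0.119,-0.167,0.0,-28.2],
    [-0.119,-0.167,0.0,-28.2],
    [-0.119,-0.167,0.0,-28.2],
    [-0.119,-0.167,0.0,-28.2],
    [-0.119,-0.167,0.0,-28.2],
    [-0.119,-0.167,0.03,-28.2],
    [-0.119,-0.167,0.06,-28.2],
    [-0.119,-0.167,0.09,-28.2],
    [-0.119,-0.167,0.11,-28.2],
    [-0.119,-0.167,0.11,-28.2],
  ],
)

```text
time: 23.32
eef_pos: [0.5711, -0.0427, 0.0851]
tool_rot: [[-0.995, -0.095, -0.01], [-0.095, 0.995, 0.0], [0.01, 0.001, -1.0]]
contact_force: [-1.0, -0.0, -2.7]
grip_width: 0.0318
grip_force: 19.9
```

>>> jog_arm(
  plan=[
    [0,0,0,0],
    [0,0,0,0],
    [0,0,0,0],
  ],
)

```text
time: 23.57
eef_pos: [0.5766, -0.0426, 0.0912]
tool_rot: [[-0.995, -0.096, 0.003], [-0.096, 0.995, -0.0], [-0.003, -0.0, -1.0]]
contact_force: [0.4, -0.3, -0.9]
grip_width: 0.0321
grip_force: 19.9
```

```bash
python3 - <<'E'
from h import *
goto(W(G,(0,-.029,.0195)),95.8)
E
```

```text
shift [0.0004, -0.0022, 0.0717] turn -0.3 yaw 95.5 at [ 0.5766 -0.0426  0.0912] t 23.6 w 0.0321 j7 1.6
```

>>> jog_arm(
  plan=[
    [0,-0.002,0.015,0],
    [0,-0.002,0.03,0],
    [0,-0.002,0.042,0],
    [0,-0.002,0.052,0],
    [0,-0.002,0.058,0],
    [0,-0.002,0.063,0],
    [0,-0.002,0.067,0],
    [0,-0.002,0.07,0],
    [0,-0.002,0.071,0],
    [0,-0.002,0.071,0],
  ],
)

```text
time: 24.4
eef_pos: [0.5757, -0.0447, 0.0191]
tool_rot: [[-0.995, -0.096, 0.0], [-0.096, 0.995, -0.0], [-0.0, -0.0, -1.0]]
contact_force: [-1.3, 0.3, 1.3]
grip_width: 0.032
grip_force: 19.9
```

```bash
python3 - <<'E'
from h import *
goto(W(G,(0,-.029,.0195)),95.8)
E
```

```text
shift [-0.0009, -0.0003, -0.0003] turn -0.3 yaw 95.5 at [ 0.5757 -0.0447  0.0191] t 24.4 w 0.032 j7 1.58
```

>>> jog_arm(
  plan=[
    [0,0,0,0],
    [0,0,0,0],
    [0,0,0,0],
    [0,0,-0.01,0],
    [0,0,-0.04,0],
    [0,0,-0.08,0],
    [0,0,-0.12,0],
    [0,0,-0.15,0],
    [0,0,-0.19,0],
    [0,0,-0.21,0],
  ],
  hand=0.042,
)

```text
time: 25.23
eef_pos: [0.5772, -0.0447, 0.2341]
tool_rot: [[-0.995, -0.096, 0.007], [-0.096, 0.995, -0.0], [-0.007, -0.001, -1.0]]
contact_force: [-0.5, 0.2, -0.3]
grip_width: 0.0422
grip_force: 0.0
```

```bash
python3 - <<'E'
from h import *
s=bot.get_image('scene');t=bot.get_image('top')
for im in(s,t):print([(np.round(d['centre'],1).tolist(),round(d['score'],2)) for d in bot.place_of(im,'pack1')],pix(im,W(G,(0,.029,.006))),pix(im,W(G,(0,-.029,.006))))
a=s['frame'][150:260,180:320,::-1];a=cv2.resize(a,None,fx=4,fy=4,interpolation=cv2.INTER_CUBIC)
cv2.imwrite('pics/i1.png',a)
goto(W(G,(.121,0,.153-.019+.08)),5.8)
E
```

```text
[] [249.54201622 219.67906248] [232.43288992 209.24649151]
[([258.9, 194.6], 0.58)] [255.72236399 195.98753077] [273.51508669 195.4196976 ]
shift [-0.1221, 0.0294, 0.0153] turn 89.7 yaw 95.5 at [ 0.5753 -0.0447  0.2292] t 25.4 w 0.0418 j7 1.63
```

View pics/i1.png

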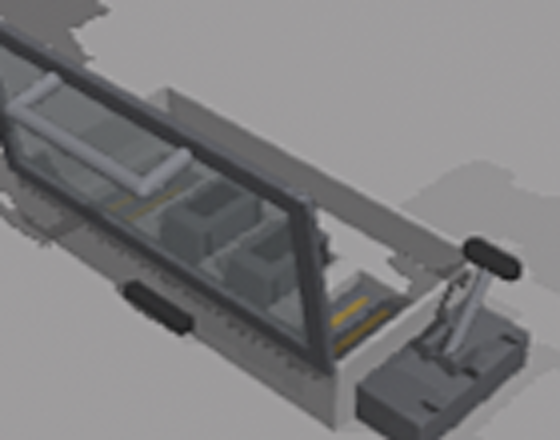

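Both packs lie level in pockets 2 and 3, at crop (210,220) and (262,262). Now I'll go back to the bar above the open lid.

>>> jog_arm(
  plan=[
    [0,0,-0.01,7],
    [0,0,-0.01,14],
    [0,0,-0.01,21],
    [0,0,-0.01,28],
    [0,0,-0.01,35],
    [-0.02,0.005,-0.01,42],
    [-0.05,0.012,-0.01,49],
    [-0.08,0.02,-0.01,56],
    [-0.11,0.028,-0.01,63],
    [-0.124,0.034,-0.01,70],
  ],
  hand=0.022,
)

```text
time: 26.27
eef_pos: [0.6972, 0.0029, 0.2356]
tool_rot: [[-0.426, 0.905, -0.002], [0.905, 0.426, 0.0], [0.001, -0.002, -1.0]]
contact_force: [-0.3, -0.4, -0.0]
grip_width: 0.0219
grip_force: 0.0
```

>>> jog_arm(
  plan=[
    [0,0,0,7],
    [0,0,0,14],
    [0,0,0,19.5],
    [0,0,0,19.5],
    [0,0,0,19.5],
  ],
)

```text
time: 26.68
eef_pos: [0.6946, 0.001, 0.2366]
tool_rot: [[-0.107, 0.994, -0.003], [0.994, 0.107, -0.001], [-0.0, -0.004, -1.0]]
contact_force: [-1.2, 0.1, -0.3]
grip_width: 0.0224
grip_force: 0.0
```

```bash
python3 - <<'E'
from h import *
goto((.6962,.0011,.1331),6.0)
E
```

```text
shift [-0.0001, 0.0019, 0.1035] turn 0.1 yaw 6.1 at [0.6946 0.001  0.2366] t 26.7 w 0.0224 j7 0.22
```

>>> jog_arm(
  plan=[
    [0,0.001,0.025,0],
    [0,0.001,0.045,0],
    [0,0.001,0.05,0],
    [0,0.001,0.05,0],
  ],
)

```text
time: 27.02
eef_pos: [0.6949, 0.0011, 0.1862]
tool_rot: [[-0.106, 0.994, -0.005], [0.994, 0.106, 0.0], [0.001, -0.005, -1.0]]
contact_force: [-0.2, 0.8, -0.0]
grip_width: 0.022
grip_force: 0.0
```

```bash
python3 - <<'E'
from h import *
goto((.6962,.0011,.1331),6.0)
s=bot.get_image('scene');a=s['frame'][120:230,130:290,::-1];cv2.imwrite('pics/j1.png',cv2.resize(a,None,fx=4.5,fy=4.5,interpolation=cv2.INTER_CUBIC))
E
```

```text
shift [-0.0002, 0.0016, 0.0531] turn 0.1 yaw 6.1 at [0.6949 0.0011 0.1862] t 27.0 w 0.022 j7 0.24
```

View pics/j1.png

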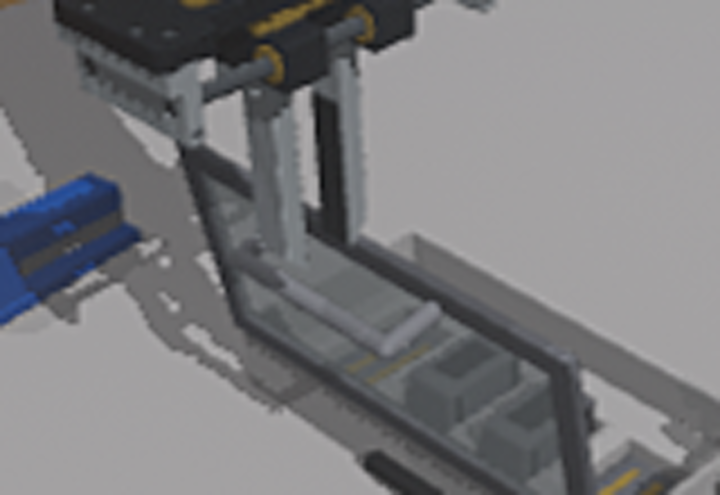

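The fingertips, at (285,260) and (345,243), stand just above the lid edge and either side of the bar at (320,305). I'll descend along the path used to leave.

>>> jog_arm(
  plan=[
    [0,0.0015,0.01,0],
    [0,0.0015,0.02,0],
    [0,0.0015,0.03,0],
    [0,0.0015,0.04,0],
    [0,0.0015,0.047,0],
    [0,0.0015,0.053,0],
    [0,0.0015,0.053,0],
  ],
)

```text
time: 27.65
eef_pos: [0.6971, 0.0014, 0.1338]
tool_rot: [[-0.104, 0.995, -0.003], [0.995, 0.104, 0.0], [0.0, -0.003, -1.0]]
contact_force: [-1.1, 0.2, 0.3]
grip_width: 0.0221
grip_force: 0.0
```

>>> jog_arm(
  plan=[
    [0,0,0,0],
    [0,0,0,0],
    [0,0,0,0],
    [0,0,0,0],
    [0,0,0,0],
  ],
  hand=0.0,
  grip_force=15,
)

```text
time: 28.07
eef_pos: [0.694, 0.0008, 0.1351]
tool_rot: [[-0.104, 0.995, -0.008], [0.995, 0.104, 0.0], [0.001, -0.008, -1.0]]
contact_force: [-7.8, -0.3, 0.9]
grip_width: 0.0097
grip_force: 15.0
```

```bash
python3 - <<'E'
from h import *
lidst()
r=.1203;a0=A0
f=lambda th:np.array([-r*np.cos(a0+th),-r*np.sin(a0+th)])
for s in(1.75,1.2,.65):print([np.round(f(t)-f(s),3).tolist() for t in np.arange(s-.055,s-.6,-.055)])
E
```

```text
lid~ 1.748 r 0.122 F [-7.8 -0.3  0.9] w 0.0097 gf 15.0 at [0.694  0.0008 0.1351]
[[-0.006, -0.003], [-0.012, -0.005], [-0.018, -0.008], [-0.025, -0.01], [-0.031, -0.011], [-0.038, -0.012], [-0.044, -0.013], [-0.051, -0.014], [-0.057, -0.014], [-0.064, -0.013]]
[[-0.007, 0.001], [-0.013, 0.002], [-0.02, 0.003], [-0.026, 0.005], [-0.032, 0.007], [-0.038, 0.009], [-0.044, 0.012], [-0.05, 0.015], [-0.056, 0.018], [-0.062, 0.022]]
[[-0.005, 0.004], [-0.01, 0.008], [-0.015, 0.013], [-0.02, 0.018], [-0.024, 0.023], [-0.028, 0.028], [-0.032, 0.033], [-0.035, 0.039], [-0.038, 0.045], [-0.041, 0.051]]
```

>>> jog_arm(
  plan=[
    [0,-0.008,-0.003,0],
    [0,-0.015,-0.005,0],
    [0,-0.021,-0.008,0],
    [0,-0.028,-0.01,0],
    [0,-0.034,-0.011,0],
    [0,-0.041,-0.012,0],
    [0,-0.047,-0.013,0],
    [0,-0.054,-0.014,0],
    [0,-0.06,-0.014,0],
    [0,-0.067,-0.013,0],
  ],
)

```text
time: 28.9
eef_pos: [0.6324, -0.005, 0.15]
tool_rot: [[-0.105, 0.994, 0.003], [0.995, 0.105, 0.001], [0.001, 0.003, -1.0]]
contact_force: [0.0, 3.5, 8.2]
grip_width: 0.0096
grip_force: 15.0
```

```bash
python3 - <<'E'
from h import *
lidst()
E
```

```text
lid~ 1.223 r 0.1232 F [0.  3.5 8.2] w 0.0096 gf 15.0 at [ 0.6324 -0.005   0.15  ]
```

>>> jog_arm(
  plan=[
    [0,-0.007,0.0,0],
    [0,-0.013,0.001,0],
    [0,-0.02,0.002,0],
    [0,-0.026,0.004,0],
    [0,-0.033,0.006,0],
    [0,-0.039,0.008,0],
    [0,-0.045,0.011,0],
    [0,-0.051,0.014,0],
    [0,-0.057,0.017,0],
    [0,-0.063,0.021,0],
  ],
)

```text
time: 29.73
eef_pos: [0.5683, -0.0119, 0.1271]
tool_rot: [[-0.105, 0.994, -0.0], [0.994, 0.105, 0.0], [0.0, -0.0, -1.0]]
contact_force: [0.5, 4.7, 0.5]
grip_width: 0.0093
grip_force: 15.0
```

```bash
python3 - <<'E'
from h import *
lidst()
E
```

```text
lid~ 0.657 r 0.1221 F [0.5 4.7 0.5] w 0.0093 gf 15.0 at [ 0.5683 -0.0119  0.1271]
```

>>> jog_arm(
  plan=[
    [0,-0.005,0.004,0],
    [0,-0.01,0.008,0],
    [0,-0.015,0.013,0],
    [0,-0.02,0.018,0],
    [0,-0.024,0.023,0],
    [0,-0.028,0.028,0],
    [0,-0.032,0.033,0],
    [0,-0.034,0.038,0],
    [0,-0.037,0.042,0],
    [0,-0.039,0.046,0],
  ],
)

```text
time: 30.57
eef_pos: [0.53, -0.0167, 0.0812]
tool_rot: [[-0.104, 0.995, 0.0], [0.995, 0.104, -0.0], [-0.0, 0.0, -1.0]]
contact_force: [0.6, 3.9, -0.1]
grip_width: 0.0094
grip_force: 15.0
```

```bash
python3 - <<'E'
from h import *
lidst()
E
```

```text
lid~ 0.16 r 0.1213 F [ 0.6  3.9 -0.1] w 0.0094 gf 15.0 at [ 0.53   -0.0167  0.0812]
```

>>> jog_arm(
  plan=[
    [0,-0.001,0.0025,0],
    [0,-0.002,0.005,0],
    [0,-0.003,0.0075,0],
    [0,-0.004,0.01,0],
    [0,-0.0045,0.0125,0],
    [0,-0.005,0.015,0],
    [0,-0.0055,0.0175,0],
    [0,-0.006,0.0195,0],
    [0,-0.006,0.0205,0],
    [0,-0.006,0.0205,0],
  ],
)

```text
time: 31.4
eef_pos: [0.5241, -0.018, 0.0628]
tool_rot: [[-0.103, 0.995, 0.001], [0.995, 0.103, -0.0], [-0.0, 0.001, -1.0]]
contact_force: [-4.0, 0.8, 18.4]
grip_width: 0.0091
grip_force: 15.0
```

```bash
python3 - <<'E'
from h import *
lidst()
E
```

```text
lid~ -0.001 r 0.12 F [-4.   0.8 18.4] w 0.0091 gf 15.0 at [ 0.5241 -0.018   0.0628]
```

>>> jog_arm(
  plan=[
    [0,0,-0.001,0],
    [0,0,-0.002,0],
    [0,0,-0.002,0],
    [0,0,-0.002,0],
    [0,0,-0.02,0],
    [0,0,-0.05,0],
    [0,0,-0.08,0],
    [0,0,-0.08,0],
  ],
  hand=0.04,
)

```text
time: 32.07
eef_pos: [0.5275, -0.0177, 0.1454]
tool_rot: [[-0.104, 0.995, 0.008], [0.995, 0.104, -0.0], [-0.001, 0.008, -1.0]]
contact_force: [1.6, -0.7, -0.0]
grip_width: 0.0403
grip_force: 0.0
```

```bash
python3 - <<'E'
from h import *
goto(W(G,(-.075,.158,.066)),5.8)
s=bot.get_image('scene');t=bot.get_image('top')
for k in('lid_bar','lever_tip','pack1'):
    for im in(s,t):print(k,[(np.round(d['centre'],1).tolist(),round(d['score'],2)) for d in bot.place_of(im,k)][:3])
print(pix(s,W(G,(-.0327,.158,.078))),pix(t,W(G,(-.0327,.158,.078))))
a=s['frame'][150:270,170:330,::-1];cv2.imwrite('pics/k1.png',cv2.resize(a,None,fx=4.5,fy=4.5,interpolation=cv2.INTER_CUBIC))
E
```

```text
shift [0.1552, -0.0291, 0.0789] turn 0.2 yaw 6.0 at [ 0.5275 -0.0177  0.1454] t 32.1 w 0.0403 j7 0.31
lid_bar [([257.2, 179.5], 0.8)]
lid_bar []
lever_tip [([301.3, 211.3], 0.63)]
lever_tip [([214.8, 201.9], 0.47)]
pack1 []
pack1 []
[303.99723974 214.01450295] [213.71873455 202.88004317]
```

View pics/k1.png

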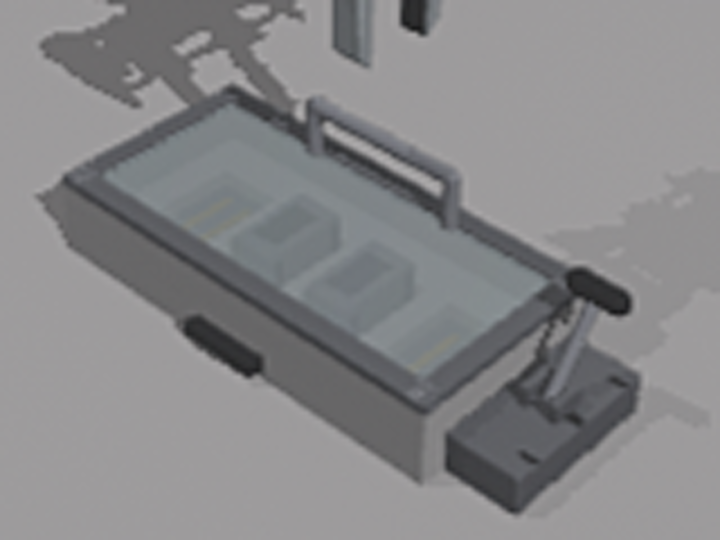

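The lid is flat on the rim with the packs showing in pockets 2 and 3. The lever grip is at crop (600,292), so it still leans to the near side as predicted. I'll stage behind the lever with the fingers shut.

>>> jog_arm(
  plan=[
    [0.04,-0.01,0.0,0],
    [0.08,-0.02,0.0,0],
    [0.12,-0.03,0,0],
    [0.155,-0.034,0,0],
    [0.155,-0.034,0.0,0],
    [0.155,-0.034,0.03,0],
    [0.155,-0.034,0.06,0],
    [0.155,-0.034,0.079,0],
    [0.155,-0.034,0.079,0],
    [0.155,-0.034,0.079,0],
  ],
  hand=0.0,
)

```text
time: 33.3
eef_pos: [0.4734, 0.133, 0.0612]
tool_rot: [[-0.104, 0.995, -0.003], [0.995, 0.104, -0.001], [-0.001, -0.003, -1.0]]
contact_force: [0.8, -0.9, 1.2]
grip_width: 0.0005
grip_force: 0.0
```

```bash
python3 - <<'E'
from h import *
goto(W(G,(-.0195,.158,.066)),5.8);print(np.round(bot.get_obs()['contact_force'],1))
E
```

```text
shift [-0.0005, 0.0653, -0.0049] turn 0.2 yaw 6.0 at [0.4734 0.133  0.0612] t 33.3 w 0.0005 j7 0.07
[ 0.8 -0.9  1.2]
```

>>> jog_arm(
  plan=[
    [0,0.008,-0.004,0],
    [0,0.015,-0.004,0],
    [0,0.021,-0.004,0],
    [0,0.027,-0.004,0],
    [0,0.033,-0.004,0],
    [0,0.039,-0.004,0],
    [0,0.045,-0.004,0],
    [0,0.05,-0.004,0],
    [0,0.055,-0.004,0],
    [0,0.055,-0.004,0],
  ],
)

```text
time: 34.13
eef_pos: [0.5305, 0.1395, 0.0661]
tool_rot: [[-0.104, 0.995, 0.002], [0.995, 0.104, 0.0], [-0.0, 0.002, -1.0]]
contact_force: [0.7, -0.5, -0.6]
grip_width: 0.0006
grip_force: 0.0
```

```bash
cat >> h.py <<'E'
def lev():
    for c in('scene','top'):
        im=bot.get_image(c);f=lambda a:pix(im,W(G,(.058*np.sin(a-.6),.158,.03+.058*np.cos(a-.6))))
        for d in bot.place_of(im,'lever_tip')[:2]:
            A=np.arange(-.2,1.4,.01);e=[np.linalg.norm(f(a)-d['centre']) for a in A];print(c,np.round(d['centre'],1),round(d['score'],2),'angle',round(A[np.argmin(e)],2),'err',round(min(e),1))
E
python3 - <<'E'
from h import *
goto(W(G,(-.0195,.158,.066)),5.8);print(np.round(bot.get_obs()['contact_force'],1));lev()
E
```

```text
shift [-0.0011, 0.0078, 0.0001] turn 0.2 yaw 6.0 at [0.5305 0.1395 0.0661] t 34.1 w 0.0006 j7 0.07
[ 0.7 -0.5 -0.6]
scene [296.8 217.1] 0.45 angle 0.53 err 0.4
```

>>> jog_arm(
  plan=[
    [0,0.002,0,0],
    [0,0.004,0,0],
    [0,0.006,0,0],
    [0,0.006,0,0],
    [0,0.006,0,0],
  ],
)

```text
time: 34.75
eef_pos: [0.535, 0.14, 0.0661]
tool_rot: [[-0.104, 0.995, 0.0], [0.995, 0.104, 0.0], [0.0, 0.0, -1.0]]
contact_force: [-0.5, 0.3, -0.2]
grip_width: 0.0005
grip_force: 0.3
```

>>> jog_arm(
  plan=[
    [0,-0.01,0,0],
    [0,-0.03,0,0],
    [0,-0.05,0,0],
    [0,-0.06,-0.03,0],
    [0,-0.06,-0.07,0],
    [0,-0.06,-0.1,0],
    [0,-0.06,-0.1,0],
  ],
)

```text
time: 35.33
eef_pos: [0.4792, 0.1346, 0.1713]
tool_rot: [[-0.104, 0.995, 0.011], [0.995, 0.104, 0.004], [0.002, 0.011, -1.0]]
contact_force: [0.4, 0.5, -0.3]
grip_width: 0.0004
grip_force: 0.0
```

```bash
python3 - <<'E'
from h import *
for _ in range(3):lev()
s=bot.get_image('scene');x,y,f=255,180,10
a=cv2.resize(s['frame'][y:y+80-20,x:x+80,::-1],None,fx=f,fy=f,interpolation=cv2.INTER_CUBIC)
for an,c in((.48,(0,255,255)),(.6,(0,0,255)),(.72,(255,0,0))):
    q=[tuple(((pix(s,W(G,(r*np.sin(an-.6),.158+d,.03+r*np.cos(an-.6))))-[x,y]+.5)*f).astype(int).tolist()) for r,d in((0,0),(.058,0),(.058,-.019),(.058,.019))]
    cv2.line(a,q[0],q[1],c,1);cv2.line(a,q[2],q[3],c,1)
cv2.imwrite('pics/l1.png',a)
E
```

```text
scene [294.8 216.3] 0.67 angle 0.58 err 1.4
top [214.9 189.2] 0.38 angle 0.74 err 1.6
scene [294.1 216.9] 0.52 angle 0.62 err 1.4
scene [293.4 219.6] 0.62 angle 0.73 err 0.2
```

View pics/l1.png

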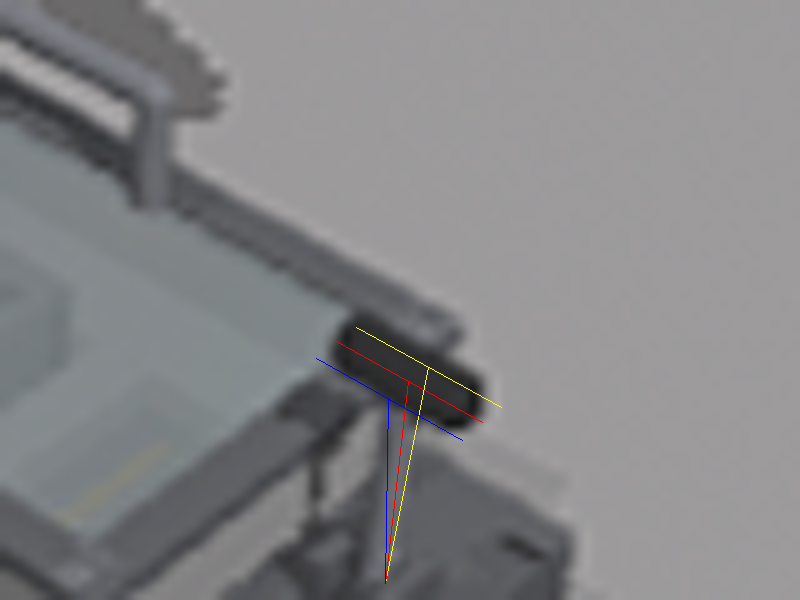

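The lever is near upright: the grip centre at crop (412,372) lies between the 0.6 line (red) and the 0.48 line (yellow). I'd put it at about 0.54, so it gets one more 3 mm nudge.

>>> jog_arm(
  plan=[
    [0,0,0.03,0],
    [0,0,0.065,0],
    [0,0,0.1,0],
    [0,0,0.1,0],
    [0,0.02,0.1,0],
    [0,0.04,0.1,0],
    [0,0.05,0.1,0],
    [0,0.05,0.1,0],
  ],
)

```text
time: 36.65
eef_pos: [0.5284, 0.1392, 0.0678]
tool_rot: [[-0.104, 0.995, 0.005], [0.995, 0.104, 0.001], [0.0, 0.005, -1.0]]
contact_force: [0.5, 0.0, 0.2]
grip_width: 0.0009
grip_force: 0.0
```

```bash
python3 - <<'E'
from h import *
goto((.538,.1403,.066))
E
```

```text
shift [0.0001, 0.0097, 0.0019] turn 0 yaw 6.0 at [0.5284 0.1392 0.0678] t 36.6 w 0.0009 j7 0.08
```

>>> jog_arm(
  plan=[
    [0,0.005,0,0],
    [0,0.009,0,0],
    [0,0.011,0,0],
    [0,0.013,0,0],
    [0,0.013,0,0],
    [0,0.013,0,0],
  ],
)

```text
time: 37.15
eef_pos: [0.5372, 0.1403, 0.0661]
tool_rot: [[-0.104, 0.995, -0.001], [0.995, 0.104, 0.0], [0.0, -0.001, -1.0]]
contact_force: [-0.8, 0.1, 0.7]
grip_width: 0.0002
grip_force: 0.4
```

>>> jog_arm(
  plan=[
    [0,-0.01,0,0],
    [0,-0.03,0,0],
    [0,-0.05,0,0],
    [0,-0.07,-0.03,0],
    [0,-0.08,-0.07,0],
    [0,-0.1,-0.1,0],
    [0,-0.1,-0.12,0],
    [0,-0.1,-0.12,0],
    [0,-0.1,-0.12,0],
  ],
)

```text
time: 37.9
eef_pos: [0.4392, 0.1304, 0.187]
tool_rot: [[-0.105, 0.994, 0.003], [0.994, 0.105, 0.002], [0.001, 0.003, -1.0]]
contact_force: [-0.3, 0.2, -0.1]
grip_width: 0.0007
grip_force: 0.0
```

```bash
cat > l.py <<'E'
from h import *
for _ in range(4):lev()
# dark grip bar blob in scene vs model
s=bot.get_image('scene');g=cv2.cvtColor(s['frame'],cv2.COLOR_RGB2GRAY)
c=pix(s,W(G,(0,.158,.088))).astype(int);w=g[c[1]-12:c[1]+12,c[0]-14:c[0]+14];m=(w<62).astype(np.uint8)
n,l,st,ce=cv2.connectedComponentsWithStats(m);k=1+np.argmax(st[1:,4]);b=ce[k]+c-[14,12];print('blob',b,st[k])
f=lambda a:pix(s,W(G,(.058*np.sin(a-.6),.158,.03+.058*np.cos(a-.6))))
for off in((0,0),(-.7,.9)):
    A=np.arange(0,1.2,.01);print(off,A[np.argmin([np.linalg.norm(f(a)+off-b) for a in A])])
E
python3 l.py
```

```text
scene [295.7 217.2] 0.53 angle 0.57 err 0.2
scene [293.9 219.2] 0.47 angle 0.7 err 0.2
scene [297.  214.9] 0.53 angle 0.46 err 1.3
scene [294.1 215.5] 0.63 angle 0.58 err 2.5
blob [294.53763441 217.35483871] [ 7  7 15 11 93]
(0, 0) 0.62
(-0.7, 0.9) 0.5700000000000001
```

```bash
python3 -c "
from plant import bot
print(bot.finish_job())"
```

```text
the job is handed in; nothing more can be done
None
```

I handed the job in without a verdict coming back: both packs are in pockets 2 and 3, the lid is shut, the lever measures about 0.57–0.62 rad (target 0.6), and the arm never went near the mug or the stapler.

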